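# Find the hidden stop groove of the soap slicing bed

### The arm

A 6-joint arm with a two-finger parallel gripper is mounted at the origin on a cart in front of the work surface, level with it; the furniture and walls round the work are solid. World frame = base frame: x ahead of the robot, y to its left, z up, the work surface at z = 0. Lengths are in mm, angles in rad, forces in N, time in s.
With the tool pointing down it reaches from about 350 to 975 mm from the base axis. Payload 7.1 kg.
Tool frame: the origin (TCP) lies on the front face of the gripper's body, between the roots of the fingers; the fingertips stand 80 mm ahead of it and the grasp point (between the pads) lies 61 mm ahead of it; z points along the fingers, y is the line along which they close (so a half turn about z gives the same grasp; the last joint's range is limited). The gripper opens to 88 mm and grips with 3 to 60 N. Pads are 20 mm wide; open, the fingers measure 115 mm over their backs; the gripper's body (75 mm by 178 mm) begins 61 mm behind the grasp point.
Start: joints at [1.268, 0.423, 1.63, -0, 1.089, -0.019], TCP at [174.972, 599.992, 302.675] pointing down, gripper open.
Joint ranges: [-3, 3], [-0.9, 2.11], [0.09, 2.58], [-1.31, 4.45], [0.11, 2.69], [-2.54, 2.54]. Speed limits (rad/s): [2.39, 2.39, 3.01, 3.14, 3.14, 3.14].

### API

Orientations are given as a rotation vector (axis times angle).
In Python, from workcell import readout, vision, close_job gives the robot as it stands.
- The arm moves only by the tool servo_tool, never from a script. Its argument "plan" is a list that holds one entry, the list of rows, each a list of 7 numbers: the gripper command: -1 is fully open, 1 is shut, values between are in proportion, then the shift along the world's x, y, z in units of 40 mm (1.0 is 40 mm), then the turn, a rotation vector about the world's x, y, z in units of 5 degrees (1.0 is 5 degrees). A call has 1 to 5 rows; each row shifts and turns the commanded pose from where the row before left it; what a row does not reach is not made up. A row lasts 1/12 s, in which the tool goes at most 41.7 mm and 7.16 degrees, less where a joint would pass 70% of its speed; a pose out of reach is approached as far as the arm can. A call is refused whole if a number of a shift passes 1 or a number of a turn 1, either way. A call with a gripper value outside its range is refused whole. The fingers move at their own pace and stop on an object; the grip force is fixed at half the most. Time passes only in rows, so rows that do not move let the fingers close. It gives the time, the measured TCP pose, the force, the opening and the grip force at its end, in the units of the state.
- readout.get_obs(): the state, without advancing time (a new reading comes with each control period).
- vision.get_image(name): name is "side" or "top"; returns the picture (480x640x3 uint8, red, green, blue); there is no depth.
- vision.camera_params(name): a dict with "fx", "fy", "cx", "cy" (pixels), "rvec" (rotation vector, rad) and "tvec" (3), from world to camera coordinates, as OpenCV has them. Camera axes: x right, y down, z forward; pixel columns grow to the right and rows downward; lengths in mm; the calibration is good to about 2 mm. A picture is of the moment at which its call begins. camera_params takes no time and is no camera call.
- close_job(): hands the job in; it is judged then, once.
The state is a dict: "t": time; "qpos": joint angles; "qvel": joint speeds; "joint_torque": joint torques, N m; "ee_pos": TCP position; "orientation": TCP orientation; "ft_force": force on the tool from outside, world axes, zero at the start; "moment": the same for the moment, N m; "width": finger opening in mm; "grasp_force": force on a finger pad.
Only numpy, scipy, OpenCV 4.12 (cv2) and the standard library are available. Lean on these libraries where they do the work, as an engineer would, in place of code of your own. Each camera call takes 0.05 s, during which the arm holds its last target. There are 200 camera calls.

### The job

Set the slicing bed's end stop: first take the small jar off the bed's open run-in and stand it upright on the table. Then take the steel stop with the plain handle (not the ball-topped one), set it on the run-in and draw it along the bed under the leaning guard, without lifting it there, until its tongue drops into the one groove hidden in the floor; leave it there fully home, foot flush on the floor, and let go. Leave the ball-topped stop, the bottles, the other jar and the soap standing where they are.

Things in the scene. Friction and masses are not known exactly. Their poses are not given: they have to be found in the camera images.
- bed: Pale wooden soap slicing bed, fixed, 405 mm along its y, 130 mm along x (x points away from the robot, z up); origin under its middle, on the table. Along y in mm: open run-in -210 to -80 (robot's right), channel -80 to 120, end block 120 to 195 (top z 67). The run-in has no walls; the jar stands on it at first.
- run_in (a point): Centre of the run-in's flat top (130 x 100 mm), in the bed frame at x 0, y -145, z 30.5 mm; axes as the bed.
- channel (a point): Centre of the channel floor, bed frame x 0, y 20, z 30 mm. Channel 200 mm long, x -45 to 45, between a front fence (8 mm thick, top z 72) and a back wall (top z 100). One groove crosses the floor, unseen behind the fence: 14 mm wide in y, 8 deep, from x -8 to the back wall. Its centre is anywhere from bed y -10 to 60 and is given nowhere: feel for it.
- guard_edge (a point): Middle of the free upper edge of the grey guard plate (bed x -59, y 77, z 266 mm). The plate covers y -40 to 195 and leans 35 degrees towards the robot, its underside from x 62, z 94 at the back wall up to this edge. It lies parallel to the stop's handle, about 70 mm over the handle's axis: a gripper fits under it only leaning like the handle, not upright.
- stop: Plain-handled stop, loose, about 220 g; origin mid underside of its foot. Steel foot 60 (x) x 34 (y) x 14 mm; under it a tongue 8 mm wide (y), 6 deep, x 2.5 to 27.5. Brown bar handle with plain end, 14 mm thick (y), 22 wide, 115 long, from x 12, z 12, leaning 35 degrees from vertical to -x. In use its axes are parallel to the bed's, foot at bed x 0; it rides 6 mm up on its tongue and drops 6 mm in the groove.
- stop_grip (a point): Grip point on the handle's axis, 85 mm up from its start: x -37, y 0, z 82 mm in the stop's frame; axes are the stop's. Grasp across the 14 mm thickness (y). The stop starts in a dark wooden rest (75 x 54 x 30 mm), tongue in a 12 mm slot, foot's underside at z 30; lift it straight up. The two stops' rests stand left and right of the bed and change places.
- stop_foot (a point): Middle of the underside of the plain stop's foot plate (the tongue reaches 6 mm below it); axes are the stop's.
- ball_stop_foot (a point): The same point of the other stop, not to be used: it looks alike but has a 32 mm wooden ball on the handle's end, a 44 mm wide foot and a 20 mm tongue, too wide for the groove. It stands loose in its own dark wooden rest (75 by 66 mm, 30 mm high).
- small_jar_mid (a point): Middle of the small round pigment jar (diameter 47 mm, 47 mm high, 23.5 mm from middle to base, white ribbed lid) that starts on the run-in.
- bottle_a_mid (a point): Middle of a bystander: amber bottle with black cap, diameter 62 mm, 104 mm high.
- bottle_b_mid (a point): Middle of a bystander: tall amber bottle with black cap, diameter 62 mm, 121 mm high.
- bottle_c_mid (a point): Middle of a bystander: small amber bottle with black cap, diameter 38 mm, 78 mm high.
- jar_a_mid (a point): Middle of a bystander: pigment jar, diameter 55 mm, 50 mm high.
- soap_mid (a point): Middle of a bystander: lilac soap block 71 x 67 x 57 mm high.

How it is judged (in metres and radians):
On the way, in this order (a step that is already met when the one before it is completed fails the run):
1. the small jar stands upright on the table, off the bed (height (world z) of small_jar_mid between 0.018 and 0.029 m and angle between small_jar_mid's own z axis and vertical below 0.1 rad), for 0.2 s.
2. the plain stop stands on the run-in on its tongue (x of stop_foot in the frame of bed between -0.03 and 0.03 m and y of stop_foot in the frame of bed between -0.205 and -0.08 m and z of stop_foot in the frame of bed between 0.032 and 0.04 m and angle between stop_foot's own z axis and vertical below 0.15 rad), for 0.1 s.
3. the stop's tongue is fully down in the hidden groove (x of stop_foot in the frame of bed between -0.02 and 0.03 m and y of stop_foot in the frame of bed between -0.03 and 0.08 m and z of stop_foot in the frame of bed between 0.0275 and 0.0325 m and angle between stop_foot's own z axis and vertical below 0.06 rad), for 0.2 s.
At the end, for the whole second after the job is handed in: The plain stop stands in the channel with its tongue in the groove: underside of the foot within 2.5 mm of the floor's level, tilted less than 0.06 rad, at rest and released; the small jar stands upright on the table (middle 18 to 29 mm up, tilt under 0.1 rad) (all of step 1 and all of step 3 and linear speed of stop below 0.02 m/s and angular speed of stop below 0.1 rad/s); the robot touches nothing.
It fails at once if the stop is lifted more than about 20 mm off the floor while under the guard, in the channel (x of stop_foot in the frame of bed between -0.04 and 0.05 m and y of stop_foot in the frame of bed between -0.04 and 0.12 m and z of stop_foot in the frame of bed between 0.056 and 0.2 m).
It fails at once if a bystander (bottle, other jar, soap) is moved more than 30 mm or tipped over (distance of any of bottle_a_mid, bottle_b_mid, bottle_c_mid, jar_a_mid, soap_mid from where it was at the start of the episode above 0.03 m or angle between any of bottle_a_mid, bottle_b_mid, bottle_c_mid, jar_a_mid, soap_mid's own z axis and vertical above 0.5 rad).
It fails at once if the ball-topped stop is moved more than 20 mm (distance of ball_stop_foot from where it was at the start of the episode above 0.02 m).
It also fails if it takes over 72 s, if anything falls off the work surface, if the arm or the gripper's body presses on something with over 40 N, if the wrist force passes 120 N, or if a joint passes its speed limit or range.

## Working session

There is one attempt and no reset: what is moved stays moved. The work goes in short steps, Python scripts to look and compute and a tool call to move; the robot and the scene stay as the last step left them, time stands still between calls to the robot, and variables do not carry over. Pictures are saved under pics/ and viewed, at most 10 in all, crops included, and the job is handed in when it is done.

Besides the shell and the picture viewer there is one more tool, called after "Emit:" as name([rows], argument=value, ...), one row to a line, values as JSON. servo_tool: Moves the arm, as the interface text tells. Its arguments: {"type":"object","properties":{"plan":{"type":"array"}},"required":["plan"]}

```bash
mkdir -p pics
python3 - <<'E'
from workcell import readout, vision
import cv2
for n in("side","top"):
    im=vision.get_image(n); cv2.imwrite(f"pics/{n}0.png",im[:,:,::-1]); print(n,vision.camera_params(n))
print(readout.get_obs())
E
```

```text
side {'fx': 462.1819753800912, 'fy': 462.1819753800912, 'cx': 314.4894619935362, 'cy': 254.84954581810064, 'rvec': array([ 2.02166862, -0.39171858,  0.26077317]), 'tvec': array([-458.91348953,  283.9323167 ,  994.18442155])}
top {'fx': 469.9609512715403, 'fy': 469.9609512715403, 'cx': 316.6262471565683, 'cy': 251.81307623536594, 'rvec': array([ 2.14723957, -2.20112969,  0.14619749]), 'tvec': array([  89.36106945,  567.92475797, 1244.4131738 ])}
{'t': 0.1, 'qpos': array([ 1.26798729e+00,  4.23736779e-01,  1.63060269e+00,  1.62173977e-06,
        1.08859799e+00, -1.89987372e-02]), 'qvel': array([-5.52303249e-04,  1.32785699e-04,  5.83147454e-04,  1.14122934e-03,
       -6.12040887e-06, -2.55551762e-04]), 'joint_torque': array([ 3.42783687e-04, -5.45612061e+01, -2.74326271e+01,  6.44874922e-02,
        1.88039633e-02,  1.62402972e-05]), 'ee_pos': array([174.86783615, 599.63302902, 302.00089432]), 'orientation': array([-4.44283865e-01, -3.10979892e+00,  2.08462760e-03]), 'ft_force': array([-0.03446671, -0.17267257, -0.09229346]), 'moment': array([-0.01854208,  0.02983736,  0.00806607]), 'grasp_force': 0.0, 'width': 87.87046070131478}
```

View pics/side0.png

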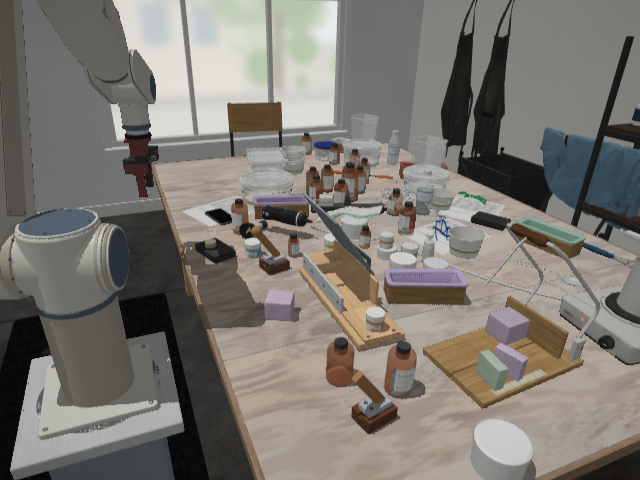

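View pics/top0.png

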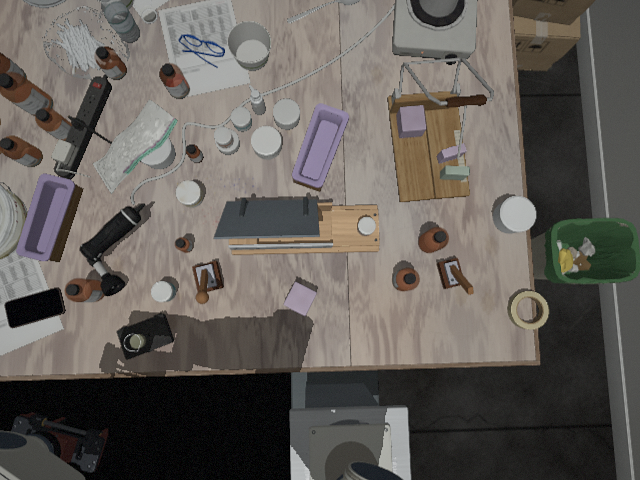

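The side view has the robot at lower left and the bed at (300-400, 250-340). One stop is at (375,400), right of the bed, and the other at (270,250), left of it. In the top view the jar is at (367,226), the right stop at (453,275) and the left stop at (207,280). I'll enlarge these areas.

```bash
cat > h.py <<'E'
import numpy as np,cv2
from workcell import readout,vision
def cam(n):
    p=vision.camera_params(n);K=np.array([[p['fx'],0,p['cx']],[0,p['fy'],p['cy']],[0,0,1]]);return K,np.array(p['rvec']),np.array(p['tvec'])
def ray(n,uv,z):
    K,r,t=cam(n);R=cv2.Rodrigues(r)[0];c=-R.T@t;d=R.T@np.linalg.inv(K)@[uv[0],uv[1],1.];return c+d*(z-c[2])/d[2]
def tri(ps,pt):
    Ps=[];
    for n in("side","top"):
        K,r,t=cam(n);Ps.append(K@np.c_[cv2.Rodrigues(r)[0],t])
    X=cv2.triangulatePoints(Ps[0],Ps[1],np.array(ps,float).reshape(2,1),np.array(pt,float).reshape(2,1)).ravel();return X[:3]/X[3]
def proj(n,X):
    K,r,t=cam(n);return cv2.projectPoints(np.array(X,float).reshape(-1,3),r,t,K,None)[0].reshape(-1,2)
E
python3 - <<'E'
import cv2,numpy as np
s=cv2.imread('pics/side0.png');t=cv2.imread('pics/top0.png')
def c(i,x,y,w,h,f): return cv2.resize(i[y:y+h,x:x+w],None,fx=f,fy=f,interpolation=cv2.INTER_CUBIC)
A=np.hstack([c(t,210,185,180,75,4)]) #720x300
A=np.pad(A,((0,0),(0,80),(0,0)))
B=np.hstack([c(t,425,245,60,60,5)[:300,:266],c(s,340,365,60,60,5)[:300,:266],c(s,235,215,60,60,5)[:300,:268]])
cv2.imwrite('pics/z1.png',np.vstack([A,B]))
cv2.imwrite('pics/z2.png',np.hstack([c(s,285,190,130,160,3.5)[:, :455],c(t,180,250,56,60,5)[:, :280].repeat(1,0) if 0 else np.pad(c(t,180,250,56,60,5),((0,260),(0,0),(0,0)))]))
E
```

```text
(no output)
```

View pics/z1.png

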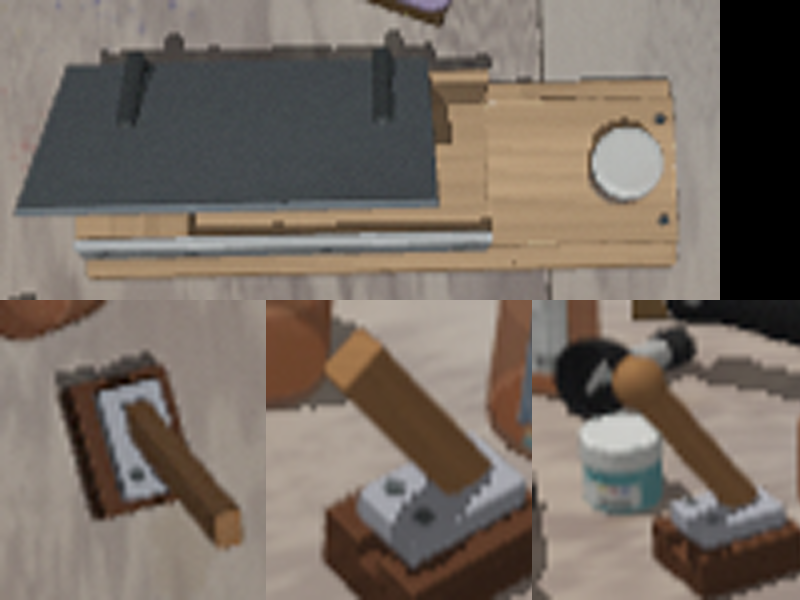

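View pics/z2.png

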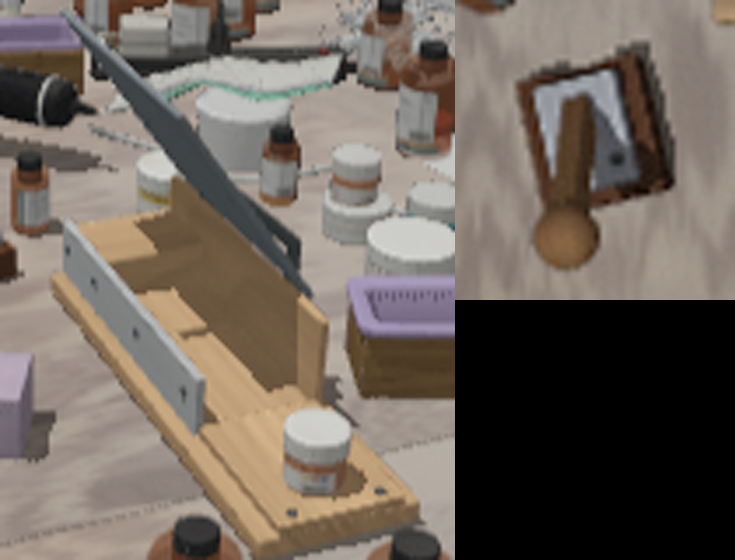

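The plain stop is on the right, with its handle end at top px (471,290) and side px (358,377). The ball-topped stop is on the left. The next step is to turn these pixels into positions.

Run:
```python
from h import *
np.set_printoptions(precision=1,suppress=True)
t=lambda x,y:(210+x/4,185+y/4)
b=lambda x,y:(425+x/5,245+(y-300)/5)
s=lambda x,y:(285+x/3.5,190+y/3.5)
print('fence top R,L',ray('top',t(491,237),72),ray('top',t(76,243),72))
print('fence side-view top ends',ray('side',s(203,380),72),ray('side',s(65,222),72))
print('tri fence R',tri(s(202,378),t(491,238)),'L',tri(s(66,222),t(76,243)))
print('runin corners z30',ray('top',t(675,240),30.5),ray('top',t(668,100),30.5),'near low',ray('top',t(677,264),20),'far low',ray('top',t(668,82),20),'side near',ray('side',s(258,545),20), 'side right', ray('side',s(412,490),25))
print('seam',ray('top',t(489,240),30.5),ray('top',t(488,100),30.5))
print('guard edge ends',ray('top',t(438,208),266),ray('top',t(16,211),266))
print('jar top',ray('top',t(627,161),77.5),'tri',tri(s(318,424),t(627,161)))
for n,p in dict(tl=(97,388),tr=(158,376),br=(175,492),bl=(122,502)).items(): print('foot',n,ray('top',b(*p),44))
for n,p in dict(tl=(62,382),tr=(163,362),br=(190,500),bl=(102,518)).items(): print('rest',n,ray('top',b(*p),30))
print('end',tri((357.8,377),b(230,527)), ray('top',b(230,527),136))
for n,p,z in(('bot1',(406,275),110),('bot2',(433,233),110)):print(n,ray('top',p,z))
print('bots side',ray('side',(340,345),110),ray('side',(403,350),110))
print('soap',ray('top',(301,295),57))
```

```text
fence top R,L [584.4  33.3  72. ] [586.8 305.3  72. ]
fence side-view top ends [586.6  28.3  72. ] [583.8 300.1  72. ]
tri fence R [585.6  32.5  71.2] L [587.1 305.9  68.6]
runin corners z30 [584.7 -94.6  30.5] [681.8 -93.8  30.5] near low [569.4 -97.   20. ] far low [696.5 -95.9  20. ] side near [569.2 -99.6  20. ] side right [696.9 -90.   25. ]
seam [587.7  32.3  30.5] [684.4  30.1  30.5]
guard edge ends [576.5  73.7 266. ] [580.2 306.6 266. ]
jar top [632.1 -57.6  77.5] tri [633.  -58.1  76.7]
foot tl [ 531.1 -267.9   44. ]
foot tr [ 536.8 -301.4   44. ]
foot br [ 474.2 -306.8   44. ]
foot bl [ 469.5 -277.9   44. ]
rest tl [ 536.  -253.1   30. ]
rest tr [ 545.6 -309.1   30. ]
rest br [ 470.2 -319.4   30. ]
rest bl [ 461.6 -270.8   30. ]
end [ 453.3 -304.   133.8] [ 452.8 -303.   136. ]
bot1 [ 496.5 -148.3  110. ]
bot2 [ 602.7 -223.1  110. ]
bots side [ 476.7 -182.2  110. ] [ 590.5 -244.   110. ]
soap [453.8 119.9  57. ]
```

Emit:
servo_tool([
  [[-1,0.36,-0.97,0,0,0,-1],[-1,0.36,-0.97,0,0,0,-1],[-1,0.36,-0.97,0,0,0,-1],[-1,0.36,-0.97,0,0,0,-1],[-1,0.36,-0.97,0,0,0,-1]],
])

```text
t: 0.52
ee_pos: [247.0, 404.0, 302.3]
orientation: [-1.112, -2.938, 0.001]
ft_force: [0.6, -0.4, 0.6]
width: 87.6
grasp_force: 0.0
```

```bash
cat >> h.py <<'E'
def lineplane(n,p,q):
    K,r,t=cam(n);R=cv2.Rodrigues(r)[0];f=lambda u:R.T@np.linalg.inv(K)@[u[0],u[1],1.]
    m=np.cross(f(p),f(q));m/=np.linalg.norm(m);return m,m@(-R.T@t)
def st():
    from scipy.spatial.transform import Rotation as Ro
    np.set_printoptions(precision=2,suppress=True)
    o=readout.get_obs();M=Ro.from_rotvec(o['orientation']).as_matrix()
    print('t',round(o['t'],2),'tcp',o['ee_pos'],'grasp',o['ee_pos']+61*M[:,2],'toolz',M[:,2],'tooly',M[:,1],'yaw_y',np.degrees(np.arctan2(M[1,1],M[0,1])),'q',o['qpos'],'F',o['ft_force'],'M',o['moment'],'w',o['width'],'g',o['grasp_force']);return o
E
python3 - <<'E'
from h import *
o=st()
b=lambda x,y:(425+x/5,245+(y-300)/5)
s=lambda x,y:(340+(x-266)/5,365+(y-300)/5)
m1,d1=lineplane('top',b(137,403),b(230,527));m2,d2=lineplane('side',s(354,351),s(463,478))
d=np.cross(m1,m2);d/=np.linalg.norm(d);d*=-np.sign(d[0]);print('dir',d,'yaw',np.arctan2(-d[1],-d[0]),'lean',np.degrees(np.arccos(d[2])))
for z in(44,112,136):print(z,np.linalg.solve([m1,m2,[0,0,1]],[d1,d2,z]))
t=cv2.imread('pics/top0.png')[245:305,425:480];h=cv2.cvtColor(t,cv2.COLOR_BGR2HSV)
m=((h[...,1]<50)&(h[...,2]>110)).astype(np.uint8)
# foot: bluish bright; rest: dark reddish
f=t.astype(int);foot=((f[...,0]>f[...,2]-3)&(f[...,2]>100)).astype(np.uint8)
dark=((f[...,2]-f[...,0]>15)&(f[...,2]<105)).astype(np.uint8)
for nm,mk,z in(('foot',foot,44),('dark',dark,30)):
    n,l,stt,c=cv2.connectedComponentsWithStats(mk);k=1+np.argmax(stt[1:,4]);r=cv2.minAreaRect(np.argwhere(l==k)[:,::-1].astype(np.float32))
    P=np.array([ray('top',(425+p[0],245+p[1]),z) for p in cv2.boxPoints(r)]);print(nm,stt[k],P[:,:2].tolist(),P.mean(0))
E
```

```text
t 0.52 tcp [246.97 404.01 302.29] grasp [246.95 403.97 241.29] toolz [-0. -0. -1.] tooly [ 0.66  0.75 -0.  ] yaw_y 48.533915434868476 q [ 1.    0.2   1.96 -0.    0.99  0.15] F [ 0.59 -0.43  0.61] M [-0.05 -0.02 -0.04] w 87.60491983915882 g 0.0
dir [-0.54 -0.06  0.84] yaw 0.1111158119584696 lean 32.855760374568035
44 [ 513.43 -295.31   44.  ]
112 [ 469.78 -300.18  112.  ]
136 [ 454.38 -301.9   136.  ]
foot [ 20  16  14  24 138] [[529.589134210541, -267.5296323863374], [536.7724784961036, -299.8929601366618], [478.14064419613356, -311.0447401832605], [471.0650395254277, -278.8272616909808]] [ 503.89 -289.32   44.  ]
dark [ 12  13  36  35 484] [[523.6718394033383, -235.5755681558463], [556.3725168660482, -301.55698881943056], [459.7675573787074, -347.09776077615356], [427.70136617731913, -281.42748042218136]] [ 491.88 -291.41   30.  ]
```

Emit:
servo_tool([
  [[-1,0.4,-0.97,0,0,0,-1],[-1,0.4,-0.97,0,0,0,-1],[-1,0.4,-0.97,0,0,0,-1],[-1,0.4,-0.97,0,0,0,-1],[-1,0.4,-0.97,0,0,0,-1]],
])

```text
t: 0.93
ee_pos: [326.4, 211.5, 302.7]
orientation: [1.722, 2.628, 0.0]
ft_force: [0.9, -0.1, -0.0]
width: 87.9
grasp_force: 0.0
```

Emit:
servo_tool([
  [[-1,0.4,-0.97,0,0,0,-1],[-1,0.4,-0.97,0,0,0,-1],[-1,0.4,-0.97,0,0,0,-1],[-1,0.4,-0.97,0,0,0,-1],[-1,0.4,-0.97,0,0,0,-1]],
])

```text
t: 1.35
ee_pos: [405.9, 18.7, 302.8]
orientation: [2.251, 2.192, 0.0]
ft_force: [-0.2, -0.2, -0.6]
width: 87.5
grasp_force: 0.0
```

Emit:
servo_tool([
  [[-1,0.6,-0.97,0,0,0,-1],[-1,0.6,-0.97,0,0,0,-1],[-1,1,0,0,0,0,-1],[-1,1,0,0,0,0,-1],[-1,0,0,0,0,0,-1]],
])

```text
t: 1.77
ee_pos: [535.7, -51.6, 302.7]
orientation: [2.671, 1.648, 0.006]
ft_force: [-0.1, -0.5, 1.2]
width: 88.0
grasp_force: 0.0
```

Emit:
servo_tool([
  [[-1,0.8,-0.1,0,0,0,-1],[-1,0.8,-0.06,0,0,0,-1],[-1,0.8,0,-0.5,0,0,-1],[-1,0,0,-0.9,0,0,-1],[-1,0,0,-0.9,0,0,-1]],
])

```text
t: 2.18
ee_pos: [627.9, -56.6, 210.2]
orientation: [2.964, 1.035, 0.005]
ft_force: [0.3, 0.5, -0.6]
width: 87.8
grasp_force: 0.0
```

Emit:
servo_tool([
  [[-1,0,0,-0.4,0,0,-1],[-1,0,0,0,0,0,-1],[-1,0,0,0,0,0,-1],[-1,0,0,0,0,0,-1],[-1,0,0,0,0,0,-1]],
])

```text
t: 2.6
ee_pos: [625.3, -56.5, 193.9]
orientation: [-3.12, -0.369, 0.002]
ft_force: [-0.8, 0.0, -0.1]
width: 87.7
grasp_force: 0.0
```

```bash
python3 -c "
from h import *
st()"
```

```text
t 2.6 tcp [625.34 -56.45 193.92] grasp [625.26 -56.44 132.92] toolz [-0.  0. -1.] tooly [ 0.23 -0.97 -0.  ] yaw_y -76.51097766700052 q [-0.11  0.56  1.69  0.    0.89  1.23] F [-0.75  0.02 -0.08] M [-0.06  0.07 -0.04] w 87.66519228381603 g 0.0
```

Emit:
servo_tool([
  [[-1,0.17,-0.04,-0.5,0,0,-1],[-1,0,0,-0.5,0,0,-1],[-1,0,0,-0.5,0,0,-0.7],[-1,0,0,-0.4,0,0,0],[-1,0,0,0,0,0,0]],
])

```text
t: 3.02
ee_pos: [630.2, -57.8, 115.1]
orientation: [-3.141, -0.007, 0.01]
ft_force: [-0.4, -0.2, -0.4]
width: 87.5
grasp_force: 0.0
```

Emit:
servo_tool([
  [[1,0,0,0,0,0,0],[1,0,0,0,0,0,0],[1,0,0,0,0,0,0],[1,0,0,0,0,0,0],[1,0,0,0,0,0,0]],
])

```text
t: 3.43
ee_pos: [633.0, -58.1, 119.7]
orientation: [3.141, 0.007, 0.003]
ft_force: [-1.4, -0.2, 0.4]
width: 57.4
grasp_force: 0.0
```

```bash
python3 -c "
from h import *
st()"
```

```text
t 3.43 tcp [632.95 -58.13 119.72] grasp [633.05 -58.14  58.72] toolz [ 0. -0. -1.] tooly [ 0. -1.  0.] yaw_y -89.75415783223976 q [-0.11  0.68  1.69  0.    0.77  1.46] F [-1.42 -0.2   0.36] M [-0.04  0.2  -0.01] w 57.449307598348405 g 0.0
```

Emit:
servo_tool([
  [[1,0,0,0,0,0,0],[1,0,0,0,0,0,0],[1,0,0,0,0,0,0],[1,0,0,0,0,0,0],[1,0,0,0,0,0,0]],
])

```text
t: 3.85
ee_pos: [632.7, -58.1, 119.2]
orientation: [3.142, 0.007, 0.001]
ft_force: [-1.9, -0.3, 6.0]
width: 45.8
grasp_force: 30.0
```

Emit:
servo_tool([
  [[1,0,0,0.5,0,0,0],[1,0,0,0.5,0,0,0],[1,-0.8,0,0,0,0,0],[1,-0.9,0.3,0,0,0,0],[1,-0.9,0.4,0,0,0,0]],
])

```text
t: 4.27
ee_pos: [527.5, -30.6, 158.8]
orientation: [3.141, 0.004, 0.002]
ft_force: [-0.1, 1.5, -1.5]
width: 45.9
grasp_force: 30.0
```

Emit:
servo_tool([
  [[1,-0.7,0.4,0,0,0,0],[1,0,0.35,-0.4,0,0,0],[1,0,0,-0.5,0,0,0],[1,0,0,-0.5,0,0,0],[1,0,0,-0.2,0,0,0]],
])

```text
t: 4.68
ee_pos: [499.3, 0.2, 92.8]
orientation: [-3.142, -0.008, 0.004]
ft_force: [-0.0, 0.9, -0.7]
width: 46.1
grasp_force: 30.0
```

Emit:
servo_tool([
  [[1,0,0,0,0,0,0],[1,0,0,0,0,0,0]],
])

```text
t: 4.85
ee_pos: [500.4, -0.2, 94.5]
orientation: [-3.142, -0.006, 0.002]
ft_force: [-0.1, -0.2, 0.1]
width: 46.1
grasp_force: 30.0
```

Emit:
servo_tool([
  [[1,0,0,-0.05,0,0,0],[1,0,0,-0.05,0,0,0],[1,0,0,-0.03,0,0,0],[1,0,0,-0.02,0,0,0],[1,0,0,0,0,0,0]],
])

```text
t: 5.27
ee_pos: [500.6, -0.2, 88.9]
orientation: [3.142, 0.006, 0.001]
ft_force: [0.1, -0.3, -0.2]
width: 45.9
grasp_force: 30.0
```

Emit:
servo_tool([
  [[-1,0,0,0,0,0,0],[-1,0,0,0,0,0,0],[-1,0,0,0,0,0,0],[-1,0,0,0,0,0,0],[-1,0,0,0,0,0,0]],
])

```text
t: 5.68
ee_pos: [500.5, -0.1, 88.7]
orientation: [-3.142, -0.007, -0.0]
ft_force: [0.0, 0.1, 0.6]
width: 75.8
grasp_force: 0.0
```

Emit:
servo_tool([
  [[-1,0,0,0.5,0,0,0],[-1,0,0,0.9,0,0,0],[-1,0,0,0.9,0,0,0],[-1,-0.4,-0.8,0.7,0,0,0.95],[-1,-0.4,-0.9,0.6,0,0,0.95]],
])

```text
t: 6.1
ee_pos: [472.0, -61.6, 230.2]
orientation: [3.129, 0.278, 0.004]
ft_force: [-0.2, -0.9, -0.7]
width: 87.6
grasp_force: 0.0
```

Emit:
servo_tool([
  [[-1,-0.4,-0.9,0,0.16,-0.99,0],[-1,-0.4,-0.9,0,0.16,-0.99,0],[-1,-0.4,-0.9,0,0.16,-0.99,0],[-1,-0.4,-0.9,0,0.16,-0.99,0],[-1,-0.4,-0.9,0,0.16,-0.99,0]],
])

```text
t: 6.52
ee_pos: [407.9, -204.5, 227.8]
orientation: [-3.046, -0.263, -0.535]
ft_force: [0.4, -0.3, 0.7]
width: 87.5
grasp_force: 0.0
```

Emit:
servo_tool([
  [[-1,-0.2,-0.8,0,0.16,-0.99,0],[-1,0,-0.5,0,0.16,-0.99,0],[-1,0,0,0,0,0,0]],
])

```text
t: 6.77
ee_pos: [403.2, -240.0, 226.8]
orientation: [-2.994, -0.259, -0.713]
ft_force: [-0.6, -0.5, -0.6]
width: 87.8
grasp_force: 0.0
```

```bash
python3 -c "
from h import *
st()
s=vision.get_image('side');t=vision.get_image('top')
A=np.hstack([s[180:440,200:480],cv2.resize(t[180:310,340:500],None,fx=2,fy=2)[:, :320]])
cv2.imwrite('pics/p1.png',A[:,:,::-1])"
```

```text
t 6.77 tcp [ 403.18 -240.01  226.79] grasp [ 430.18 -234.49  172.38] toolz [ 0.44  0.09 -0.89] tooly [ 0.17 -0.98 -0.01] yaw_y -79.93787967747272 q [-0.74  0.27  2.18  0.79  0.54 -0.  ] F [-0.57 -0.51 -0.63] M [-0.03  0.37  0.  ] w 87.83722780017233 g 0.0
```

View pics/p1.png

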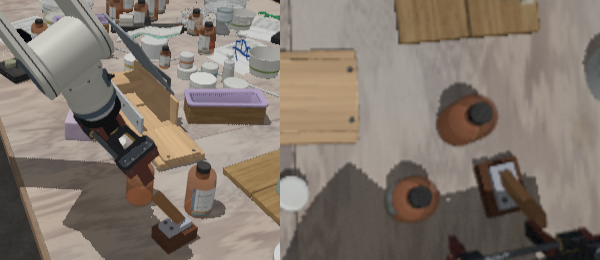

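Emit:
servo_tool([
  [[-1,-0.14,-0.44,0.06,0.07,-0.44,0],[-1,-0.14,-0.44,0.06,0.07,-0.44,0],[-1,-0.14,-0.44,0.06,0.07,-0.44,0],[-1,-0.14,-0.44,0.06,0.07,-0.44,0],[-1,0,0,0,0,0,0]],
])

```text
t: 7.28
ee_pos: [381.6, -309.4, 236.7]
orientation: [-2.919, -0.257, -0.935]
ft_force: [0.7, -1.3, 0.2]
width: 87.7
grasp_force: 0.0
```

```bash
python3 -c "
from h import *
st()"
```

```text
t 7.28 tcp [ 381.62 -309.38  236.66] grasp [ 416.44 -302.49  187.05] toolz [ 0.57  0.11 -0.81] tooly [ 0.18 -0.98 -0.01] yaw_y -79.7129517258597 q [-0.96  0.31  2.15  1.02  0.68 -0.38] F [ 0.68 -1.28  0.2 ] M [-0.05  0.34 -0.01] w 87.69886292482131 g 0.0
```

Emit:
servo_tool([
  [[-1,0.32,0.04,-0.47,0,0,0],[-1,0.32,0.04,-0.47,0,0,0],[-1,0.32,0.04,-0.47,0,0,0],[-1,0.3,0.03,-0.46,0,0,0],[-1,0,0,0,0,0,0]],
])

```text
t: 7.7
ee_pos: [433.1, -299.1, 159.0]
orientation: [-2.915, -0.262, -0.927]
ft_force: [-0.9, 0.6, 0.5]
width: 88.2
grasp_force: 0.0
```

```bash
python3 -c "
from h import *
st()
s=vision.get_image('side');t=vision.get_image('top')
A=np.hstack([cv2.resize(s[340:440,320:420],None,fx=4,fy=4),cv2.resize(t[220:320,410:510],None,fx=4,fy=4)])
cv2.imwrite('pics/p2.png',A[:,:,::-1])"
```

```text
t 7.7 tcp [ 433.14 -299.06  159.04] grasp [ 467.7  -291.8   109.31] toolz [ 0.57  0.12 -0.82] tooly [ 0.18 -0.98 -0.02] yaw_y -79.43276386716964 q [-0.85  0.5   2.12  1.27  0.56 -0.58] F [-0.89  0.61  0.54] M [-0.09  0.45 -0.01] w 88.22659501778539 g 0.0
```

View pics/p2.png

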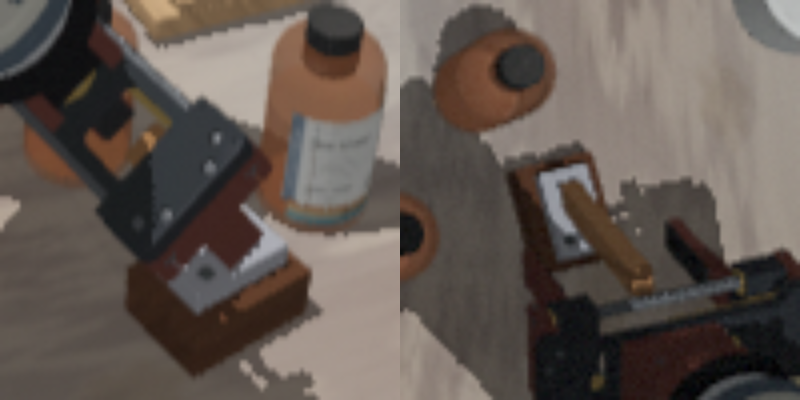

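The handle sits between the open fingers, at about (640,280) in the right half. Before closing I'll check that tool and handle are parallel.

Run:
```python
from h import *
from scipy.spatial.transform import Rotation as Ro
o=readout.get_obs();z=Ro.from_rotvec(o['orientation']).as_matrix()[:,2];g=o['ee_pos']+61*z
for n in('top','side'):
    for nm,d in(('tool',z),)+tuple((f'yaw{y}',np.array([.574*np.cos(y),.574*np.sin(y),-.819])) for y in(.1,.17,.25)):
        p=proj(n,[g-30*d,g+50*d]);e=p[1]-p[0];print(n,nm,p.round(1).tolist(),np.degrees(np.arctan2(e[0],e[1])))
# measured: top handle dir angle, side
print('meas top',np.degrees(np.arctan2(-93,-124)),'now',np.degrees(np.arctan2(-65,-92)),'side',np.degrees(np.arctan2(109,127)))
```

```text
top tool [[468.4, 291.6], [455.4, 275.0]] -141.7175294016873
top yaw0.1 [[467.7, 291.7], [456.5, 275.0]] -145.93602272931608
top yaw0.17 [[468.2, 291.6], [455.7, 275.1]] -142.8315719416478
top yaw0.25 [[468.7, 291.4], [454.9, 275.3]] -139.35633415214377
side tool [[354.1, 373.8], [370.9, 390.6]] 45.146271032306124
side yaw0.1 [[353.6, 373.2], [371.7, 391.7]] 44.32580664453268
side yaw0.17 [[354.0, 373.6], [371.1, 391.1]] 44.377901930271896
side yaw0.25 [[354.4, 374.0], [370.3, 390.4]] 44.14550929996072
meas top -143.13010235415598 now -144.7579634413478 side 40.638427354979406
```

Emit:
servo_tool([
  [[-1,0,-0.15,0.05,0,0,-0.3],[-1,0,0,0,0,0,0],[1,0,0,0,0,0,0],[1,0,0,0,0,0,0],[1,0,0,0,0,0,0]],
])

```text
t: 8.22
ee_pos: [431.8, -308.3, 164.3]
orientation: [-2.93, -0.221, -0.94]
ft_force: [-0.6, 0.4, -0.7]
width: 71.3
grasp_force: 0.0
```

Emit:
servo_tool([
  [[1,0,0,0,0,0,0],[1,0,0,0,0,0,0],[1,0,0,0,0,0,0],[1,0,0,0,0,0,0],[1,0,0,0,0,0,0]],
])

```text
t: 8.63
ee_pos: [431.9, -308.0, 163.6]
orientation: [-2.929, -0.222, -0.939]
ft_force: [-0.0, 1.0, 1.0]
width: 38.2
grasp_force: 0.0
```

Emit:
servo_tool([
  [[1,0,0,0,0,0,0],[1,0,0,0,0,0,0],[1,0,0,0,0,0,0],[1,0,0,0,0,0,0],[1,0,0,0,0,0,0]],
])

```text
t: 9.05
ee_pos: [431.7, -306.1, 163.4]
orientation: [-2.924, -0.224, -0.938]
ft_force: [0.8, 5.2, 2.4]
width: 13.8
grasp_force: 30.0
```

```bash
python3 -c "
from h import *
st()"
```

```text
t 9.05 tcp [ 431.67 -306.09  163.42] grasp [ 466.65 -299.78  113.85] toolz [ 0.57  0.1  -0.81] tooly [ 0.16 -0.99 -0.01] yaw_y -80.95411054600795 q [-0.86  0.5   2.12  1.27  0.55 -0.57] F [0.81 5.16 2.35] M [1.16 0.14 0.95] w 13.764741869331091 g 29.97775286436081
```

Emit:
servo_tool([
  [[1,0,0,0.2,0,0,0],[1,0,0,0.4,0,0,0],[1,0,0,0.6,0,0,0],[1,0,0,0.6,0,0,0],[1,0,0,0.6,0,0,0]],
])

```text
t: 9.47
ee_pos: [431.5, -307.7, 260.0]
orientation: [-2.929, -0.221, -0.936]
ft_force: [0.7, -0.6, -1.5]
width: 14.0
grasp_force: 30.0
```

Emit:
servo_tool([
  [[1,0,0,0.5,0,0,0],[1,0,0.1,0.2,0,0,0],[1,0.2,0.5,0,0,0,-0.2],[1,0.3,0.6,0,0,0,-0.2],[1,0.3,0.6,0,0,0,-0.2]],
])

```text
t: 9.88
ee_pos: [463.7, -235.5, 287.6]
orientation: [-2.949, -0.142, -0.946]
ft_force: [-0.1, -1.4, -2.7]
width: 13.9
grasp_force: 30.0
```

Emit:
servo_tool([
  [[1,0.3,0.6,0,0,0,-0.2],[1,0.3,0.6,0,0,0,-0.2],[1,0.3,0.6,0,0,0,-0.2],[1,0.3,0.6,0,0,0,-0.2],[1,0.3,0.6,0,0,0,-0.2]],
])

```text
t: 10.3
ee_pos: [523.9, -114.6, 287.3]
orientation: [-2.977, -0.016, -0.955]
ft_force: [-0.2, -0.9, -2.5]
width: 14.0
grasp_force: 30.0
```

Emit:
servo_tool([
  [[1,0.3,0.6,0,0,0,-0.2],[1,0.3,0.6,0,0,0,-0.14],[1,0,0,0,0,0,0],[1,0,0,0,0,0,0]],
])

```text
t: 10.63
ee_pos: [546.4, -69.2, 287.0]
orientation: [-2.985, 0.019, -0.955]
ft_force: [-0.2, 0.9, -2.8]
width: 13.8
grasp_force: 30.0
```

```bash
python3 -c "
from h import *
st()
s=vision.get_image('side');t=vision.get_image('top')
A=np.hstack([cv2.resize(s[190:350,290:430],None,fx=2.8,fy=2.8),cv2.resize(t[190:350,320:450],None,fx=2.8,fy=2.8)])[:, :800]
cv2.imwrite('pics/p3.png',A[:,:,::-1]);print(A.shape)"
```

```text
t 10.63 tcp [546.44 -69.23 287.04] grasp [581.86 -69.04 237.38] toolz [ 0.58  0.   -0.81] tooly [-0.01 -1.   -0.01] yaw_y -90.55060365659695 q [-0.2   0.21  2.11  0.52  0.24  0.92] F [-0.23  0.92 -2.83] M [-0.04  0.67  0.05] w 13.77250349072306 g 29.99927133321762
(448, 756, 3)
```

View pics/p3.png

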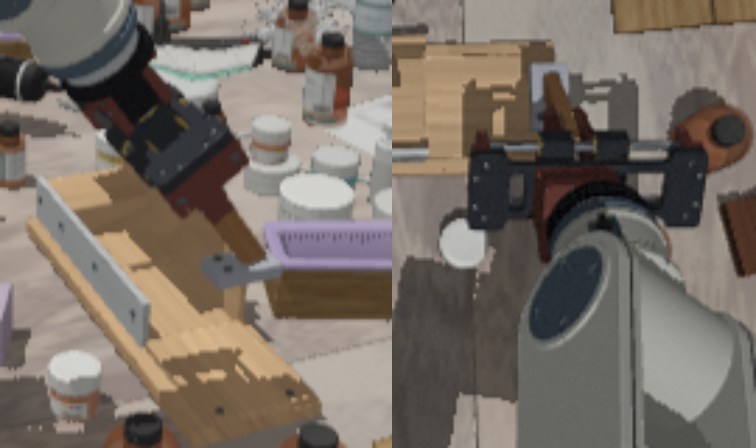

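```bash
cat > kin.py <<'E'
import numpy as np
from scipy.optimize import least_squares,fsolve
D=[(175,599.7,302,0,0,-1,.4237,1.6306,1.268),(247,404,302.3,0,0,-1,.2,1.96,1.0),(625.3,-56.5,193.9,0,0,-1,.56,1.69,-.11),(633,-58,119.7,0,0,-1,.68,1.69,-.11),
(403.2,-240,226.8,.44,.09,-.89,.27,2.18,-.74),(381.6,-309.4,236.7,.57,.11,-.81,.31,2.15,-.96),(433.1,-299.1,159,.57,.12,-.81,.5,2.12,-.85),(546.4,-69.2,287,.58,0,-.81,.21,2.11,-.2)]
D=np.array(D)
def wc(x,d):
    z=d[3:6]/np.linalg.norm(d[3:6]);return d[:3]-x[0]*z
def fk(x,q2,q3):
    return x[4]+x[1]*np.sin(q2)+x[2]*np.sin(q2+q3), x[3]+x[1]*np.cos(q2)+x[2]*np.cos(q2+q3)
def res(x):
    o=[]
    for d in D:
        w=wc(x,d);r,z=fk(x,d[6],d[7]);o+=[np.hypot(w[0],w[1])-r,w[2]-z]
    return o
S=least_squares(res,[250,500,500,250,0]);x=S.x
if __name__=='__main__':
    print(x.round(1),np.round(S.fun,1))
    for z in(287,230,170):
      for y in(-69,-38,20,80,120,180):
        d=np.array([561,y,z,.58,0,-.81]);w=wc(x,d);q=fsolve(lambda q:np.subtract(fk(x,*q),(np.hypot(*w[:2]),w[2])),[.4,2.0]);a=np.arctan2(w[1],w[0]);p=q.sum()
        f=np.array([np.sin(p)*np.cos(a),np.sin(p)*np.sin(a),np.cos(p)]);t=d[3:6]/np.linalg.norm(d[3:6])
        print(z,y,q.round(2),'pitch',p.round(2),'q5',np.arccos(f@t).round(2),'q1',a.round(2))
E
python3 kin.py
```

```text
[204.2 540.  468.6 243.4 -28. ] [ 15.9 -11.6   4.7  -5.8   4.4  -8.5  -2.6  -3.5  -8.9   6.2  -7.3   8.9
 -11.7  13.7   5.4   0.6]
287 -69 [0.24 2.07] pitch 2.31 q5 0.24 q1 -0.15
287 -38 [0.23 2.08] pitch 2.31 q5 0.22 q1 -0.09
287 20 [0.23 2.08] pitch 2.31 q5 0.21 q1 0.05
287 80 [0.24 2.06] pitch 2.31 q5 0.24 q1 0.18
287 120 [0.26 2.04] pitch 2.3 q5 0.28 q1 0.27
287 180 [0.29 2.  ] pitch 2.29 q5 0.35 q1 0.39
230 -69 [0.33 2.11] pitch 2.44 q5 0.12 q1 -0.15
230 -38 [0.32 2.12] pitch 2.45 q5 0.09 q1 -0.09
230 20 [0.32 2.13] pitch 2.45 q5 0.08 q1 0.05
230 80 [0.33 2.11] pitch 2.44 q5 0.14 q1 0.18
230 120 [0.34 2.09] pitch 2.43 q5 0.18 q1 0.27
230 180 [0.37 2.05] pitch 2.42 q5 0.26 q1 0.39
170 -69 [0.43 2.15] pitch 2.58 q5 0.11 q1 -0.15
170 -38 [0.43 2.16] pitch 2.59 q5 0.08 q1 -0.09
170 20 [0.43 2.16] pitch 2.59 q5 0.07 q1 0.05
170 80 [0.44 2.14] pitch 2.58 q5 0.12 q1 0.18
170 120 [0.45 2.12] pitch 2.57 q5 0.16 q1 0.27
170 180 [0.47 2.08] pitch 2.55 q5 0.22 q1 0.39
```

```bash
cat > kin2.py <<'E'
import numpy as np
from scipy.optimize import least_squares
from kin import D
def parts(x,q1,q2,q3,t):
    L,l1,l2,z0,a1,e,s,c=x;t=t/np.linalg.norm(t);p=q2+q3
    rad=np.array([np.cos(q1),np.sin(q1),0]);n=np.array([-np.sin(q1),np.cos(q1),0]);f=np.sin(p)*rad+[0,0,np.cos(p)]
    u=f-(f@t)*t;u/=np.linalg.norm(u)
    return (a1+l1*np.sin(q2)+l2*np.sin(p+c))*rad+[0,0,z0+l1*np.cos(q2)+l2*np.cos(p+c)]+s*n+e*u+L*t, np.arccos(f@t),f
S=least_squares(lambda x:np.concatenate([parts(x,d[8],d[6],d[7],d[3:6])[0]-d[:3] for d in D]+[(x-x0)/np.array([150,150,150,150,40,80,20,.3])]),x0:=np.array([200,500,480,250,0,0,12,0.]));x=S.x
def ik(tcp,t,q0=(0,.4,2.1)):
    r=least_squares(lambda q:parts(x,*q,t)[0]-tcp,q0);return r.x,parts(x,*r.x,t)[1],np.abs(r.fun).max()
if __name__=='__main__':
    print(x.round(2));print(np.abs(S.fun[:24]).reshape(8,3).round(1).tolist())
    for lean in(35.5,45,25):
      th=np.radians(lean);t=np.array([np.sin(th),0,-np.cos(th)])
      for gz in(237,118):
        for y in(-69,-38,0,40,80,120,170):
          g=np.array([597,y,gz]);q,q5,er=ik(g-61*t,t);print(lean,gz,y,q.round(2),'q5',q5.round(2),er.round(1))
E
python3 kin2.py
```

```text
[ 2.2500e+02  5.6088e+02  4.9344e+02  3.1003e+02  7.9000e-01 -3.2400e+00
  1.1840e+01  1.5000e-01]
[[0.0, 0.3, 0.9], [1.7, 0.0, 1.2], [0.2, 0.6, 1.4], [0.7, 0.1, 0.6], [1.4, 0.3, 0.7], [1.5, 0.4, 0.8], [0.5, 0.8, 1.3], [0.1, 1.3, 0.1]]
35.5 237 -69 [-0.19  0.23  2.08] q5 0.24 0.0
35.5 237 -38 [-0.12  0.23  2.09] q5 0.22 0.0
35.5 237 0 [-0.03  0.22  2.09] q5 0.21 0.0
35.5 237 40 [0.07 0.23 2.09] q5 0.21 0.0
35.5 237 80 [0.16 0.23 2.08] q5 0.24 0.0
35.5 237 120 [0.25 0.25 2.06] q5 0.27 0.0
35.5 237 170 [0.35 0.27 2.03] q5 0.33 0.0
35.5 118 -69 [-0.19  0.47  2.15] q5 0.14 0.0
35.5 118 -38 [-0.12  0.47  2.15] q5 0.12 0.0
35.5 118 0 [-0.03  0.47  2.16] q5 0.11 0.0
35.5 118 40 [0.07 0.47 2.15] q5 0.11 0.0
35.5 118 80 [0.16 0.47 2.14] q5 0.13 0.0
35.5 118 120 [0.25 0.48 2.12] q5 0.16 0.0
35.5 118 170 [0.36 0.5  2.09] q5 0.21 0.0
45 237 -69 [-0.21  0.24  2.18] q5 0.16 0.0
45 237 -38 [-0.13  0.24  2.19] q5 0.11 0.0
45 237 0 [-0.03  0.23  2.2 ] q5 0.08 0.0
45 237 40 [0.08 0.24 2.19] q5 0.09 0.0
45 237 80 [0.18 0.24 2.18] q5 0.14 0.0
45 237 120 [0.27 0.26 2.15] q5 0.2 0.0
45 237 170 [0.39 0.28 
[... 166 characters left out ...]
3] q5 0.4 0.0
45 118 80 [0.17 0.52 2.22] q5 0.4 0.0
45 118 120 [0.27 0.53 2.2 ] q5 0.4 0.0
45 118 170 [0.38 0.54 2.16] q5 0.41 0.0
25 237 -69 [-0.17  0.25  1.97] q5 0.49 0.0
25 237 -38 [-0.1   0.25  1.97] q5 0.49 0.0
25 237 0 [-0.02  0.25  1.98] q5 0.48 0.0
25 237 40 [0.06 0.25 1.97] q5 0.48 0.0
25 237 80 [0.14 0.26 1.96] q5 0.49 0.0
25 237 120 [0.22 0.27 1.95] q5 0.51 0.0
25 237 170 [0.32 0.29 1.92] q5 0.53 0.0
25 118 -69 [-0.17  0.46  2.03] q5 0.23 0.0
25 118 -38 [-0.11  0.46  2.04] q5 0.21 0.0
25 118 0 [-0.03  0.45  2.04] q5 0.21 0.0
25 118 40 [0.06 0.46 2.04] q5 0.21 0.0
25 118 80 [0.14 0.46 2.03] q5 0.23 0.0
25 118 120 [0.23 0.47 2.01] q5 0.25 0.0
25 118 170 [0.32 0.49 1.98] q5 0.29 0.0
```

Emit:
servo_tool([
  [[1,0.1,-0.6,0,0,0,0],[1,0.1,-0.6,0,0,0,0],[1,0.1,-0.6,0,0,0,0],[1,0.03,-0.2,-0.2,0,0,0],[1,0,0,-0.4,0,0,0]],
])

```text
t: 11.15
ee_pos: [560.7, -154.8, 265.4]
orientation: [-2.987, 0.031, -0.966]
ft_force: [0.4, 0.1, -2.3]
width: 14.4
grasp_force: 30.0
```

Emit:
servo_tool([
  [[1,0,0,-0.4,0,0,0],[1,0,0,-0.4,0,0,0],[1,0,0,-0.4,0,0,0],[1,0,0,-0.4,0,0,0],[1,0,0,0,0,0,0]],
])

```text
t: 11.57
ee_pos: [557.9, -151.9, 196.6]
orientation: [-2.987, 0.03, -0.951]
ft_force: [-0.4, 0.6, -2.2]
width: 13.8
grasp_force: 30.0
```

```bash
python3 -c "
from h import *
st()"
```

```text
t 11.57 tcp [ 557.85 -151.85  196.64] grasp [ 593.12 -151.84  146.87] toolz [ 0.58  0.   -0.82] tooly [-0.02 -1.   -0.01] yaw_y -90.93863868001918 q [-0.37  0.43  2.1   1.42  0.21 -0.13] F [-0.43  0.56 -2.2 ] M [-0.    0.77  0.02] w 13.849941808832929 g 29.998556077480316
```

Emit:
servo_tool([
  [[1,0,0,-0.2,0,-0.15,0],[1,0,0,-0.2,0,-0.15,0],[1,0,0,-0.1,0,0,0],[1,0,0.3,0,0,0,0],[1,0,0.4,0,0,0,0]],
])

```text
t: 11.98
ee_pos: [559.8, -124.5, 180.1]
orientation: [-2.974, 0.03, -0.997]
ft_force: [1.1, 0.8, -1.9]
width: 14.2
grasp_force: 30.0
```

Emit:
servo_tool([
  [[1,0,0.4,0,0,0,0],[1,0,0.4,0,0,0,0],[1,0,0.4,0,0,0,0],[1,0,0.3,0,0,0,0],[1,0,0,0,0,0,0]],
])

```text
t: 12.4
ee_pos: [559.8, -62.0, 180.5]
orientation: [-2.972, 0.024, -0.998]
ft_force: [0.2, 0.7, -1.5]
width: 13.8
grasp_force: 30.0
```

```bash
python3 -c "
from h import *
st()"
```

```text
t 12.4 tcp [559.85 -61.95 180.48] grasp [596.67 -61.86 131.84] toolz [ 0.6  0.  -0.8] tooly [-0.01 -1.   -0.01] yaw_y -90.71532478224218 q [-0.17  0.45  2.16  2.34  0.15 -0.89] F [ 0.19  0.66 -1.5 ] M [0.01 0.69 0.01] w 13.794605885640875 g 29.99906748533249
```

Emit:
servo_tool([
  [[1,-0.05,0,-0.1,0,0,0],[1,0,0,-0.1,0,0,0],[1,0,0,-0.05,0,0,0],[1,0,0,0,0,0,0]],
])

```text
t: 12.73
ee_pos: [557.8, -63.7, 169.7]
orientation: [-2.973, 0.027, -0.996]
ft_force: [0.1, 0.5, -2.0]
width: 14.1
grasp_force: 30.0
```

Emit:
servo_tool([
  [[1,0,0,-0.03,0,0,0],[1,0,0,0,0,0,0]],
])

```text
t: 12.9
ee_pos: [558.0, -63.2, 168.6]
orientation: [-2.972, 0.026, -0.997]
ft_force: [0.4, -0.7, -3.2]
width: 13.9
grasp_force: 30.0
```

Emit:
servo_tool([
  [[1,0,0,-0.03,0,0,0],[1,0,0,0,0,0,0]],
])

```text
t: 13.07
ee_pos: [558.1, -62.9, 167.5]
orientation: [-2.972, 0.026, -0.998]
ft_force: [-2.0, -1.3, 1.6]
width: 13.7
grasp_force: 30.0
```

Emit:
servo_tool([
  [[1,0,0,-0.03,0,0,0],[1,0,0,0,0,0,0]],
])

```text
t: 13.23
ee_pos: [558.1, -62.9, 167.2]
orientation: [-2.971, 0.026, -1.0]
ft_force: [-7.3, -2.0, 12.4]
width: 13.8
grasp_force: 30.0
```

Emit:
servo_tool([
  [[1,0,0.15,0,0,0,0],[1,0,0.25,0,0,0,0],[1,0,0.25,0,0,0,0],[1,0,0.25,0,0,0,0],[1,0,0.2,0,0,0,0]],
])

```text
t: 13.65
ee_pos: [559.2, -18.4, 167.2]
orientation: [-2.97, 0.026, -1.002]
ft_force: [-0.0, -3.6, 4.0]
width: 13.9
grasp_force: 30.0
```

```bash
python3 -c "
from h import *
st()"
```

```text
t 13.65 tcp [559.17 -18.39 167.23] grasp [596.12 -18.33 118.69] toolz [ 0.61  0.   -0.8 ] tooly [-0.01 -1.   -0.01] yaw_y -90.76684464477245 q [-0.07  0.47  2.17  2.85  0.16 -1.33] F [-0.02 -3.65  4.05] M [-0.55 -0.14 -0.41] w 13.85756264493027 g 30.000978112220764
```

Emit:
servo_tool([
  [[1,0,0.25,0,0,0,0],[1,0,0.25,0,0,0,0],[1,0,0.25,0,0,0,0],[1,0,0.25,0,0,0,0],[1,0,0.2,0,0,0,0]],
])

```text
t: 14.07
ee_pos: [559.2, 29.7, 167.2]
orientation: [-2.97, 0.026, -1.003]
ft_force: [-0.6, -3.1, 4.0]
width: 14.0
grasp_force: 30.0
```

Emit:
servo_tool([
  [[1,0,0.15,0,0,0,0],[1,0,0.2,0,0,0,0],[1,0,0.2,0,0,0,0],[1,0,0.2,0,0,0,0],[1,0,0,0,0,0,0]],
])

```text
t: 14.48
ee_pos: [558.8, 60.3, 166.8]
orientation: [-2.971, 0.024, -1.0]
ft_force: [0.2, 2.6, 3.0]
width: 13.7
grasp_force: 30.0
```

```bash
python3 -c "
from h import *
st()"
```

```text
t 14.48 tcp [558.77  60.32 166.81] grasp [595.66  60.43 118.23] toolz [ 0.6  0.  -0.8] tooly [-0.01 -1.   -0.01] yaw_y -90.69487361957482 q [ 0.11  0.48  2.16  3.57  0.16 -1.89] F [0.19 2.56 3.  ] M [ 0.51 -0.02  0.36] w 13.696262316727044 g 30.00028967857361
```

Emit:
servo_tool([
  [[1,0,0.15,-0.02,0,0,0],[1,0,0.2,0,0,0,0],[1,0,0.15,0,0,0,0],[1,0,0.1,0,0,0,0],[1,0,0,0,0,0,0]],
])

```text
t: 14.9
ee_pos: [559.4, 83.5, 166.6]
orientation: [-2.97, 0.025, -1.003]
ft_force: [0.6, 1.0, 5.5]
width: 13.8
grasp_force: 30.0
```

Emit:
servo_tool([
  [[1,0,0.06,0,0,0,0],[1,0,0.06,0,0,0,0],[1,0,0.06,0,0,0,0],[1,0,0,0,0,0,0]],
])

```text
t: 15.23
ee_pos: [559.4, 90.1, 166.6]
orientation: [-2.971, 0.026, -1.004]
ft_force: [-0.4, -1.9, 5.3]
width: 14.2
grasp_force: 30.0
```

Emit:
servo_tool([
  [[1,0,0.05,-0.03,0,0,0],[1,0,0.07,0,0,0,0],[1,0,0.07,0,0,0,0],[1,0,0,0,0,0,0]],
])

```text
t: 15.57
ee_pos: [559.9, 97.6, 166.0]
orientation: [-2.97, 0.027, -1.007]
ft_force: [0.0, -3.1, 7.5]
width: 13.8
grasp_force: 30.0
```

Emit:
servo_tool([
  [[1,0,0.07,0,0,0,0],[1,0,0.07,0,0,0,0],[1,0,0.06,0,0,0,0],[1,0,0,0,0,0,0]],
])

```text
t: 15.9
ee_pos: [560.0, 105.5, 166.0]
orientation: [-2.97, 0.027, -1.007]
ft_force: [0.4, -3.3, 7.4]
width: 13.9
grasp_force: 30.0
```

```bash
python3 -c "
from h import *
st()"
```

```text
t 15.9 tcp [559.97 105.52 165.97] grasp [597.07 105.48 117.55] toolz [ 0.61 -0.   -0.79] tooly [-0.01 -1.   -0.01] yaw_y -90.84856769970628 q [ 0.22  0.49  2.14  3.93  0.19 -2.16] F [ 0.36 -3.26  7.44] M [-0.71 -0.77 -0.42] w 13.891417415010455 g 30.001701414585114
```

Emit:
servo_tool([
  [[1,0,0.07,0,0,0,0],[1,0,0.07,0,0,0,0],[1,0,0.06,0,0,0,0],[1,0,0,0,0,0,0]],
])

```text
t: 16.23
ee_pos: [560.0, 113.5, 166.0]
orientation: [-2.97, 0.027, -1.007]
ft_force: [-0.7, -3.1, 8.1]
width: 13.6
grasp_force: 30.0
```

Emit:
servo_tool([
  [[1,0,0.07,0,0,0,0],[1,0,0.07,0,0,0,0],[1,0,0.06,0,0,0,0],[1,0,0,0,0,0,0]],
])

```text
t: 16.57
ee_pos: [560.0, 121.4, 166.0]
orientation: [-2.971, 0.028, -1.007]
ft_force: [0.7, -3.2, 7.9]
width: 13.9
grasp_force: 30.0
```

Emit:
servo_tool([
  [[1,0,0.07,0,0,0,0],[1,0,0.07,0,0,0,0],[1,0,0.06,0,0,0,0],[1,0,0,0,0,0,0]],
])

```text
t: 16.9
ee_pos: [560.0, 129.4, 166.0]
orientation: [-2.971, 0.028, -1.007]
ft_force: [-0.1, -3.2, 8.0]
width: 13.9
grasp_force: 30.0
```

Emit:
servo_tool([
  [[1,0,0.07,0,0,0,0],[1,0,0.07,0,0,0,0],[1,0,0.06,0,0,0,0],[1,0,0,0,0,0,0]],
])

```text
t: 17.23
ee_pos: [559.9, 137.4, 166.0]
orientation: [-2.971, 0.028, -1.007]
ft_force: [-0.4, -3.8, 8.0]
width: 13.9
grasp_force: 30.0
```

Emit:
servo_tool([
  [[1,0,0.07,0,0,0,0],[1,0,0.07,0,0,0,0],[1,0,0.06,0,0,0,0],[1,0,0,0,0,0,0]],
])

```text
t: 17.57
ee_pos: [559.9, 145.4, 166.0]
orientation: [-2.971, 0.028, -1.007]
ft_force: [-0.2, -4.0, 8.4]
width: 14.0
grasp_force: 30.0
```

Emit:
servo_tool([
  [[1,0,0.07,0,0,0,0],[1,0,0.07,0,0,0,0],[1,0,0.06,0,0,0,0],[1,0,0,0,0,0,0]],
])

```text
t: 17.9
ee_pos: [558.4, 154.0, 164.5]
orientation: [-2.971, 0.026, -0.998]
ft_force: [0.3, 0.1, -2.5]
width: 14.0
grasp_force: 30.0
```

```bash
python3 -c "
from h import *
st()"
```

```text
t 17.9 tcp [558.38 154.04 164.51] grasp [595.22 154.12 115.88] toolz [ 0.6  0.  -0.8] tooly [-0.01 -1.   -0.01] yaw_y -90.76616985336265 q [ 0.32  0.5   2.11  4.25  0.22 -2.39] F [ 0.3   0.13 -2.45] M [ 0.03  0.66 -0.01] w 14.000077289216325 g 29.99959409236908
```

Emit:
servo_tool([
  [[1,0,0,-0.04,0,0,0],[1,0,0,-0.04,0,0,0],[1,0,0,0,0,0,0]],
])

```text
t: 18.15
ee_pos: [558.2, 154.1, 161.6]
orientation: [-2.971, 0.025, -1.0]
ft_force: [-3.8, 0.0, 9.9]
width: 13.8
grasp_force: 30.0
```

Emit:
servo_tool([
  [[1,0,0,-0.03,0,0,0],[1,0,0,0,0,0,0]],
])

```text
t: 18.32
ee_pos: [558.7, 154.1, 161.3]
orientation: [-2.97, 0.025, -1.003]
ft_force: [-5.2, -0.5, 16.7]
width: 14.3
grasp_force: 30.0
```

```bash
python3 -c "
from h import *
st()"
```

```text
t 18.32 tcp [558.72 154.14 161.26] grasp [595.69 154.2  112.74] toolz [ 0.61  0.   -0.8 ] tooly [-0.01 -1.   -0.01] yaw_y -90.74050685746954 q [ 0.32  0.51  2.12  4.2   0.22 -2.34] F [-5.18 -0.49 16.7 ] M [-0.16 -0.13 -0.1 ] w 14.27646088961652 g 30.002278983592987
```

Emit:
servo_tool([
  [[1,0,0,0.03,0,0,0],[-0.4,0,0,0,0,0,0],[-0.4,0,0,0,0,0,0],[-0.4,0,0,0,0,0,0],[-0.4,0,0,0,0,0,0]],
])

```text
t: 18.73
ee_pos: [557.6, 154.0, 160.4]
orientation: [-2.973, 0.025, -0.995]
ft_force: [-0.5, 0.7, -0.3]
width: 37.4
grasp_force: 0.0
```

Emit:
servo_tool([
  [[-0.4,0,0,0,0,0,0],[-0.4,0,0,0,0,0,0],[-0.4,0,0,0,0,0,0],[-0.4,0,0,0,0,0,0]],
])

```text
t: 19.07
ee_pos: [557.8, 154.1, 160.7]
orientation: [-2.972, 0.025, -0.996]
ft_force: [0.2, -0.4, -0.2]
width: 61.2
grasp_force: 0.0
```

```bash
python3 -c "
from h import *
st()"
```

```text
t 19.07 tcp [557.85 154.1  160.74] grasp [594.61 154.16 112.06] toolz [ 0.6  0.  -0.8] tooly [-0.01 -1.   -0.01] yaw_y -90.75255605719404 q [ 0.32  0.51  2.12  4.22  0.22 -2.36] F [ 0.16 -0.4  -0.2 ] M [-0.05  0.44 -0.03] w 61.179370916558824 g 0.0
```

Emit:
servo_tool([
  [[-0.4,-0.3,0,0,0,0,0],[-0.4,-0.4,0,0,0,0,0],[-0.4,-0.4,0,0,0,0,0],[-0.4,0,0,0,0,0,0]],
])

```text
t: 19.4
ee_pos: [511.0, 153.8, 160.1]
orientation: [-2.974, 0.024, -0.992]
ft_force: [-0.5, -0.6, -0.7]
width: 61.7
grasp_force: 0.0
```

```bash
python3 -c "
from h import *
st()"
```

```text
t 19.4 tcp [511.01 153.76 160.06] grasp [547.62 153.83 111.26] toolz [ 0.6  0.  -0.8] tooly [-0.01 -1.   -0.01] yaw_y -90.70396156282037 q [ 0.36  0.48  2.21  4.1   0.26 -2.2 ] F [-0.49 -0.63 -0.67] M [0.05 0.41 0.02] w 61.67535199080522 g 0.0
```

Emit:
servo_tool([
  [[-0.4,-0.4,0,0,0,0,0],[-0.4,-0.5,0,0,0,0,0],[-0.4,-0.5,0,0,0,0,0],[-0.4,-0.4,0,0,0,0,0],[-0.4,0,0,0,0,0,0]],
])

```text
t: 19.82
ee_pos: [439.7, 153.8, 160.3]
orientation: [-2.974, 0.023, -0.992]
ft_force: [-0.5, -0.7, -0.5]
width: 61.5
grasp_force: 0.0
```

```bash
python3 -c "
from h import *
st()
s=vision.get_image('side');t=vision.get_image('top')
A=np.hstack([cv2.resize(s[180:350,270:410],None,fx=3,fy=3),cv2.resize(t[200:370,230:350],None,fx=3,fy=3)])[:, :800]
cv2.imwrite('pics/p4.png',A[:,:,::-1])"
```

```text
t 19.82 tcp [439.69 153.79 160.29] grasp [476.32 153.84 111.52] toolz [ 0.6  0.  -0.8] tooly [-0.01 -1.   -0.01] yaw_y -90.69718433310746 q [ 0.44  0.43  2.34  4.    0.34 -2.03] F [-0.47 -0.67 -0.53] M [-0.03  0.41  0.02] w 61.54823685155146 g 0.0
```

View pics/p4.png

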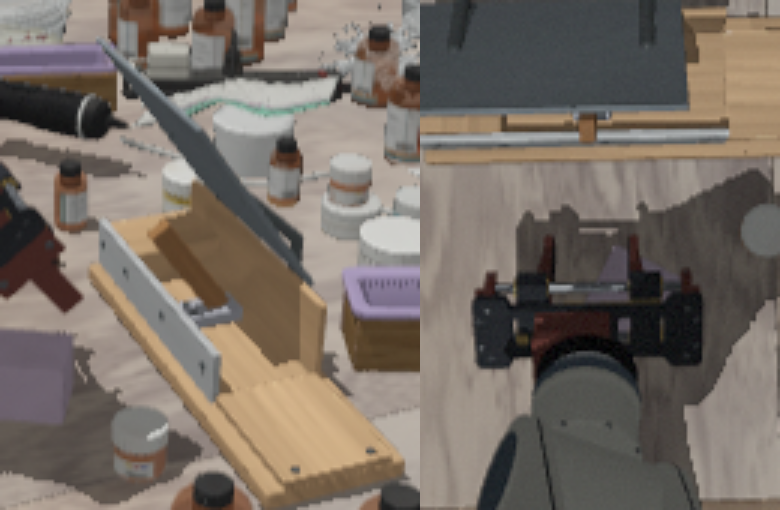

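The stop is upright in the channel (handle at side crop (170,260)), the jar is standing at (140,440), and the gripper is clear of everything. I'll check the handle end against where it should be if the stop is home, then hand in.

Run:
```python
from h import *
for z in(30,33,36):
    X=[(635-54,153.5,z+106)];print(z,'side',(proj('side',X)-[270,180])*3,'top',(proj('top',X)-[230,200])*3+[420,0])
X=[(635-30,153.5-17,z) for z in(30,44,50)]+[(665,136.5,44),(665,136.5,50)]
print((proj('side',X)-[270,180])*3)
```

```text
30 side [[156.90195506 227.31726088]] top [[587.99610827 130.28319461]]
33 side [[156.98190823 224.38327447]] top [[587.83788759 129.81371286]]
36 side [[157.06203726 221.44283481]] top [[587.67885686 129.34182751]]
[[184.8184277  331.08632525]
 [185.31944772 318.31405308]
 [185.53570005 312.80123214]
 [242.89317069 306.54324739]
 [243.22707773 301.09299675]]
```

```bash
python3 -c "
from workcell import close_job
print(close_job())"
```

```text
the job is handed in; nothing more can be done
None
```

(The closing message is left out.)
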